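# Close and lock the castle cap of a pressure vessel

### The arm

A 6-joint arm with a two-finger parallel gripper is mounted at the origin on the work surface. World frame = base frame: x ahead of the robot, y to its left, z up, the work surface at z = 0. Lengths are in m, angles in rad, forces in N, time in s.
With the tool pointing down it reaches from about 0.4 to 0.925 m from the base axis. Payload 3.4 kg.
Tool frame: the origin (TCP) lies on the centre line of the jaws, within the pads' length; the fingertips stand 11 mm ahead of it and the grasp point (between the pads) lies 8 mm behind it; z points along the fingers, y is the line along which they close (so a half turn about z gives the same grasp; the last joint's range is limited). The gripper opens to 85 mm and grips with 20 to 120 N. Pads are 22 mm wide; open, the fingers measure 114 mm over their backs; the gripper's body (76 mm by 85 mm) begins 54 mm behind the grasp point. The pads swing forward as they close: fully open they stand 13 mm farther back than shut.
Start: joints at [1.262, 0.307, 1.506, -0, 1.328, -0.073], TCP at [0.134, 0.559, 0.242] pointing down, gripper open.
Joint ranges: [-3.12, 3.12], [-1.05, 2.28], [0.14, 2.33], [-1.42, 4.57], [0.1, 2.73], [-2.68, 2.68]. Speed limits (rad/s): [2.57, 2.57, 3.14, 3.14, 3.14, 3.14].

### API

Orientations are given as a rotation vector (axis times angle).
In Python, from station import robot gives the robot as it stands.
- The arm moves only by the shell command python3 -m crank 'ROWS'. ROWS is JSON, a list of rows, each a list of 3 entries, a list of its own where there are three numbers: the shift along the tool's x, y, z in mm, then the turn about the tool's z in rad, then the closure, from 0 (fully open) to 1 (shut). In form: [[[dx, dy, dz], roll, claw], ...]. A call has exactly 5 rows; each row is the pose to reach, as a shift and turn from the pose commanded when the call began, along the tool's axes at that moment; what a row does not reach only later rows make up. A row lasts 1/12 s, in which the tool goes at most 41.7 mm and 7.16 degrees, less where a joint would pass 70% of its speed; a pose out of reach is approached as far as the arm can. A call with a gripper value outside its range is refused whole. The fingers move at their own pace and stop on an object; the grip force is fixed at half the most. Time passes only in rows, so rows that repeat a pose let the fingers close, or fill a call up. It gives the time, the measured TCP pose, the force, the opening and the grip force at its end, in the units of the state.
- robot.get_state(): the state, without advancing time (a new reading comes with each control period).
- robot.grab_frame(name): name is "side" or "top" or "wrist"; returns a dict with "color" (384x512x3 uint8, red, green, blue), "z_map" (384x512 float32, m along the optical axis (not along the pixel's ray), 0 where there is no reading), "fov_y" (degrees; the focal length in pixels is half the picture's height over the tangent of half this angle, whatever the lens; pixels are square), "cx", "cy" (the principal point, pixels), "R" (3x3) and "t" (3): a world point X has camera coordinates R X + t. Camera axes: x right, y down, z forward; pixel columns grow to the right and rows downward; lengths in m; the calibration is good to about 2 mm. A picture is of the moment at which its call begins.
- robot.hand_in(): hands the job in; it is judged then, once.
The state is a dict: "t": time; "qpos": joint angles; "dq": joint speeds; "tau": joint torques, N m; "ee_pos": TCP position; "tool_rot": TCP orientation; "wrist_force": force on the tool from outside, world axes, zero at the start; "ft_torque": the same for the moment, N m; "grip_width": finger opening in m; "finger_force": force on a finger pad.
Only numpy, scipy, OpenCV 4.12 (cv2) and the standard library are available. Lean on these libraries where they do the work, as an engineer would, in place of code of your own. Each camera call takes 0.05 s, during which the arm holds its last target. There are 200 camera calls.

### The job

Close the steel pressure vessel: set the castle cap down on top of the neck's three brass lugs (not straight into the gaps between them) and let go, then take it again by its hexagon and turn it backward (anticlockwise from above) until it drops into its thread start. Turn it forward (clockwise) until it comes tight on the seal, then on a little further until the next slot of its skirt faces the yellow locking bolt, and slide the bolt fully home into that slot. Leave the beaker, the vial rack and the ampoule where they stand.

Things in the scene. Friction and masses are not known exactly. Their poses are not given: they have to be found in the camera images.
- vessel: Fixed steel pressure vessel, z up its axis, origin at the centre of its underside. Body 110 mm dia; round flange 160 dia, top at z 58; neck 36 dia up to a sprung black rubber seal, top at z 92. Angles are anticlockwise from above. Three 30 degree gaps between the neck's brass lugs are centred at angles 0, 120, 240 from its x axis; a black mark on the flange at radius 42 lies below each.
- lug_top (a point): Point on top of one lug (vessel z 82.2, radius 21, angle -55 degrees). The three lugs (radius 18 to 24.5, flat tops) each run clockwise from a gap for 85 degrees and end in a red stop 5 degrees wide, vessel z 70 to 88. It stands 6 mm above the lug and also below it, so a cap resting on the lugs reaches a gap only by turning backward, and turns forward only under them.
- cap: Loose castle cap, upright, about 0.32 kg; origin at the centre of the skirt's open underside, z up. Aluminium skirt 75 mm dia, 54 bore, z 0 to 34, with six upright slots 12 wide, 6 deep at angles 30, 90, 150.. degrees from its x axis. Blue hexagon on top, 46 across flats, z 34 to 64, flats facing 0, 60, 120.. degrees. Sideways play on the neck: 2 mm.
- cap_pin (a point): One of the cap's three round inner pins (6 mm dia, cap z 6 to 12, inner end at radius 21), at angles 0, 120, 240 degrees; this one at 0, radius 24, z 9. A red mark on the skirt's top lies above each. Let t = vessel yaw - cap yaw (clockwise turn from pins over gaps, modulo 120 degrees). At t 9 to 92 the cap rests on the lugs, cap origin at vessel z 76; at 93 to 111 on the stops, 6 higher.
- seal (a joint): How far the seal is pressed down, m, 0 to 0.005 (6 N to start, 6 N/mm). At t -8 to 8 a cap that is let go or pushed drops 12 mm onto it, to vessel z 64; backward it stops at t -9. Turned forward, from t 22 the lugs draw it down; it is tight from t 42 (vessel z 62, seal over 0.001; about 0.3 N m to turn), then turns on level, held by friction, to the stops at t 92.
- latch: Fixed grey guide of the locking bolt, on the vessel's flange. Origin and z axis are the vessel's; its x axis points outward from the vessel's axis along the bolt. Guide at radius 46 to 55 mm, z 58 to 80, 24 wide. The bolt enters a cap slot that lies along this x axis within about 4 degrees. Just one such t lies between 45 and 85 degrees (another, 60 less, is too loose).
- bolt (a joint): Travel of the yellow bolt, m: 0 drawn out, 0.010 fully home (stop). It slides level toward the vessel's axis against about 2 N of friction and stays where left. Bolt 7 mm wide, vessel z 70 to 78; its round nose is at radius 41.5 at 0 (clear of the cap) and 31.5 at 0.010, inside a slot.
- bolt_tab (a point): Middle of the top of the bolt's upright yellow tab, by which it is pushed inward. The tab is 6 mm thick along the bolt, 14 wide, 24 high (vessel z 70 to 94); at travel 0 its middle is at radius 69.
- beaker: Glass beaker, 72 mm dia, 95 high, origin under its centre. Bystander; may have changed places with the cap.
- rack: Blue vial rack, 70 by 160 by 30 mm, vials to 50 high, origin under its centre, long side along its y. Bystander.
- ampoule: Amber glass ampoule standing upright, 24 mm dia, 85 high, origin under its centre. Bystander.
There are look-alikes about, which are no part of the job. What is shaped like the cap but black is not meant.

How it is judged:
On the way, in this order (a step that is already met when the one before it is completed fails the run):
1. the cap rests on top of the three lugs and has been let go (z of cap in the frame of vessel between 0.0735 and 0.079 m and horizontal distance between cap and vessel below 0.005 m and contact force between cap and the fingers below 0.05 N and linear speed of cap below 0.02 m/s), for 0.2 s.
2. turned back, the cap has dropped into its thread start, onto the seal (z of cap in the frame of vessel below 0.0665 m and horizontal distance between cap and vessel below 0.005 m), for 0.1 s.
3. turned forward, the cap is drawn down tight on the seal by its pins and let go (z of cap in the frame of vessel below 0.0629 m and value of joint seal above 0.001 m and contact force between cap and the fingers below 0.05 N), for 0.1 s.
At the end, for the whole second after the job is handed in: The bolt is at least 8.5 mm in (of 10), in a slot of the cap; the cap is at rest on the vessel, upright and tight: its origin no higher than 62.9 mm in the vessel frame, within 5 mm of the axis (value of joint bolt above 0.0085 m and z of cap in the frame of vessel below 0.0629 m and horizontal distance between cap and vessel below 0.005 m and angle between the z axis of cap and the z axis of vessel, either way round below 0.05 rad and linear speed of cap below 0.01 m/s); the robot touches nothing.
It fails at once if the beaker is shifted more than 20 mm or tipped (distance of beaker from where it was at the start of the episode above 0.02 m or angle between beaker's own z axis and vertical above 0.3 rad).
It fails at once if the vial rack is shifted more than 20 mm (distance of rack from where it was at the start of the episode above 0.02 m).
It fails at once if the ampoule is shifted more than 20 mm or tipped (distance of ampoule from where it was at the start of the episode above 0.02 m or angle between ampoule's own z axis and vertical above 0.3 rad).
It also fails if it takes over 72 s, if anything falls off the work surface, if the arm or the gripper's body presses on something with over 40 N, if the wrist force passes 120 N, or if a joint passes its speed limit or range.

## Working session

There is one attempt and no reset: what is moved stays moved. The work goes in short steps, Python scripts to look and compute and a shell command to move; the robot and the scene stay as the last step left them, time stands still between calls to the robot, and variables do not carry over. Pictures are saved under pics/ and viewed, at most 10 in all, crops included, and the job is handed in when it is done.

```bash
mkdir -p pics; ls; cat > h.py <<'E'
import numpy as np, cv2, json
from station import robot
def grab(n):
    f=robot.grab_frame(n); f['f']=192/np.tan(np.radians(f['fov_y'])/2); f['R']=np.array(f['R']);f['t']=np.array(f['t']); return f
def save(f,name,crop=None,s=1):
    im=f['color'][:,:,::-1]
    if crop: x0,y0,x1,y1=crop; im=im[y0:y1,x0:x1]
    cv2.imwrite('pics/'+name,cv2.resize(im,None,fx=s,fy=s,interpolation=cv2.INTER_CUBIC))
def plane(f,uv,z):
    uv=np.atleast_2d(uv).astype(float)
    d=np.c_[(uv[:,0]-f['cx'])/f['f'],(uv[:,1]-f['cy'])/f['f'],np.ones(len(uv))]@f['R']
    c=-f['R'].T@f['t']; return c+d*((z-c[2])/d[:,2])[:,None]
def cloud(f):
    v,u=np.mgrid[0:384,0:512]; Z=f['z_map']
    P=np.stack([(u-f['cx'])/f['f']*Z,(v-f['cy'])/f['f']*Z,Z],-1)-f['t']
    W=P@f['R']; W[Z==0]=np.nan; return W
E
python3 - <<'E'
from h import *
fs={n:grab(n) for n in('top','side')}
for n,f in fs.items(): print(n,f['fov_y'],-f['R'].T@f['t'],f['R'][2]); 
im=np.vstack([cv2.resize(f['color'],(400,300)) for f in fs.values()])
save(fs['top'],'top1.png',s=1.5);save(fs['side'],'side1.png',s=1.5)
np.save('top1.npy',fs['top'],allow_pickle=True);np.save('side1.npy',fs['side'],allow_pickle=True)
E
```

```text
pics
top 54.78614159779141 [0.42423475 0.03046471 0.93884675] [ 0.18352133 -0.0371438  -0.98231373]
side 47.86031152855447 [0.46593147 0.75739292 0.71905596] [ 0.110752   -0.76002749 -0.64038443]
```

View pics/top1.png

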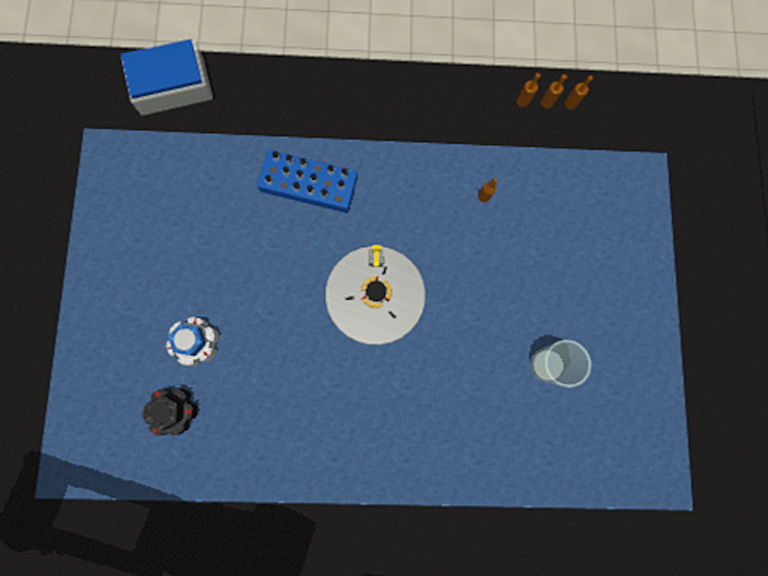

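View pics/side1.png

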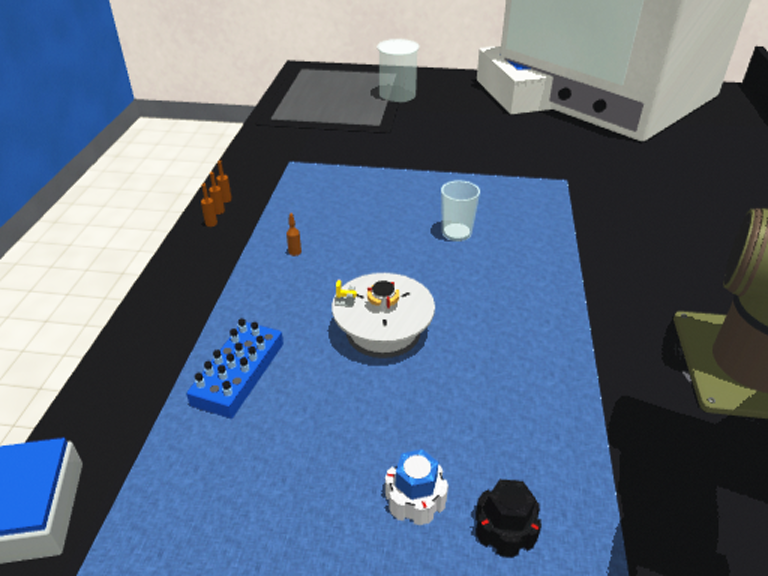

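Top view: the blue/aluminium cap is at (127,227), with a black look-alike at (112,273). The vessel is at (251,197), the bolt at (251,170), the rack at (205,120), the ampoule at (325,127) and the beaker at (375,242). The cap that fits the description is the one with the aluminium skirt and blue hexagon; I'll confirm it in a crop while measuring.

```bash
cat > meas.py <<'E'
from h import *
f=np.load('top1.npy',allow_pickle=True).item()
save(f,'crop1.png',(85,190,305,300),3.5)
W=cloud(f); C=f['color'].astype(int); hsv=cv2.cvtColor(f['color'],cv2.COLOR_RGB2HSV)
v,u=np.mgrid[0:384,0:512]
# flange
m=(abs(W[...,2]-.058)<.006)&(abs(u-251)<45)&(abs(v-197)<45)&(hsv[...,1]<60)
cs,_=cv2.findContours(m.astype(np.uint8),cv2.RETR_EXTERNAL,cv2.CHAIN_APPROX_NONE)
c=max(cs,key=cv2.contourArea)[:,0]; P=plane(f,c,.058)[:,:2].astype(np.float32)
(cc,r)=cv2.minEnclosingCircle(P); A=np.c_[2*P,np.ones(len(P))];s=np.linalg.lstsq(A,(P**2).sum(1),rcond=None)[0]
print('flange',cc,r,s[:2],np.sqrt(s[2]+s[0]**2+s[1]**2)); V=s[:2]
Q=plane(f,np.c_[u.ravel(),v.ravel()],.058)[:,:2].reshape(384,512,2)-V
rr=np.hypot(*Q.transpose(2,0,1)); 
m=(rr>.034)&(rr<.052)&(hsv[...,2]<90)
n,l,st,ce=cv2.connectedComponentsWithStats(m.astype(np.uint8))
for i in range(1,n):
    q=Q[l==i].mean(0); print('mark',st[i,4],ce[i],np.hypot(*q),np.degrees(np.arctan2(q[1],q[0])))
y=(hsv[...,0]>22)&(hsv[...,0]<36)&(hsv[...,1]>150)&(hsv[...,2]>120)&(rr<.12)
n,l,st,ce=cv2.connectedComponentsWithStats(y.astype(np.uint8))
for i in range(1,n):
    if st[i,4]>5:
        w=W[l==i]; print('yel',st[i],ce[i],'zmed',np.nanmedian(w[:,2]),np.nanmax(w[:,2]))
        for z in(.078,.094):
            q=plane(f,[ce[i]],z)[0,:2]-V; print(z,np.hypot(*q),np.degrees(np.arctan2(q[1],q[0])))
k=y&(W[...,2]>.088);print('tab px',k.sum(),np.nanmean(W[k],0) if k.any() else 0)
# cap
w=(abs(u-127)<28)&(abs(v-227)<28)
t=w&(W[...,2]>.058)&(W[...,2]<.07); print('hextop',t.sum(),np.nanmean(W[t],0))
cs,_=cv2.findContours(t.astype(np.uint8),cv2.RETR_EXTERNAL,cv2.CHAIN_APPROX_NONE)
c=max(cs,key=cv2.contourArea)[:,0];P=plane(f,c,.064)[:,:2];
M=cv2.moments(P.astype(np.float32).reshape(-1,1,2)); K=np.array([M['m10'],M['m01']])/M['m00'];print('hex centre',K)
for i,p in enumerate(P-K): pass
a=np.degrees(np.arctan2(*(P-K).T[::-1]));d=np.hypot(*(P-K).T)
z=(d*np.exp(1j*np.radians(6*a))).sum(); print('hex corner phase',np.degrees(np.angle(z))/6, d.min(),d.max())
red=w&((hsv[...,0]<8)|(hsv[...,0]>172))&(hsv[...,1]>110)&(hsv[...,2]>80)
n,l,st,ce=cv2.connectedComponentsWithStats(red.astype(np.uint8))
for i in range(1,n):
    q=plane(f,[ce[i]],.034)[0,:2]-K; print('red',st[i,4],ce[i],np.hypot(*q)*1e3,np.degrees(np.arctan2(q[1],q[0])))
print(robot.get_state())
E
python3 meas.py
```

```text
flange (0.5689904689788818, 0.0033765675034374) 0.08015911281108856 [0.56544057 0.00308402] 0.07604972929030113
mark 1 [248. 177.] 0.05007849734389606 7.953084946826696
mark 2 [253.5 177. ] 0.05046458497295978 -7.345530664742092
mark 7 [255.85714286 179.85714286] 0.04488313540891874 -15.982866147160516
mark 8 [233.  198.5] 0.041741956470847094 96.05923004054289
mark 7 [261.28571429 209.71428571] 0.04000777144915829 -137.40466101558488
yel [248 164   6  14  43] [250.51162791 169.3255814 ] zmed 0.08032612045067702 0.09947399974570245
0.078 0.06421852096908173 1.7043176045578756
0.094 0.060419577652446814 2.2607297405800297
tab px 14 [0.6361973  0.00462803 0.09497302]
hextop 349 [0.48813615 0.29474141 0.06703829]
hex centre [0.48827264 0.29572548]
hex corner phase 21.15116285871794 0.019228234472050208 0.027473912829645727
red 1 [130. 212.] 35.74188592600742 -4.645231548660432
red 3 [129.33333333 214.33333333] 29.96994552014844 -3.41080673476118
red 2 [112.5 232. ] 36.9660890853326 111.61567459866305
red 3 [136.66666667 235.33333333] 30.77410088970717 -130.48735770068234
{'t': 0.1, 'qpos': array([ 1.26147634e+00,  3.07507574e-01,  1.50758616e+00,  1.89042466e-05,
        1.32841263e+00, -7.35270608e-02]), 'dq': array([ 1.47212954e-03, -1.07284149e-03, -1.25411239e-03,  6.02603404e-05,
       -5.40516110e-04, -1.10003857e-03]), 'tau': array([-1.43550133e-03, -4.58524811e+01, -2.52605420e+01, -2.20472157e-04,
        5.55343475e-03,  2.69276075e-05]), 'ee_pos': array([0.13416714, 0.55847622, 0.2414514 ]), 'tool_rot': array([-3.69487233e-01, -3.11940286e+00,  2.94529830e-03]), 'wrist_force': array([0.12301405, 0.17426682, 0.09073912]), 'ft_torque': array([-0.01771037, -0.00639251,  0.02293163]), 'finger_force': 0.0, 'grip_width': 0.08563277740411132}
```

View pics/crop1.png

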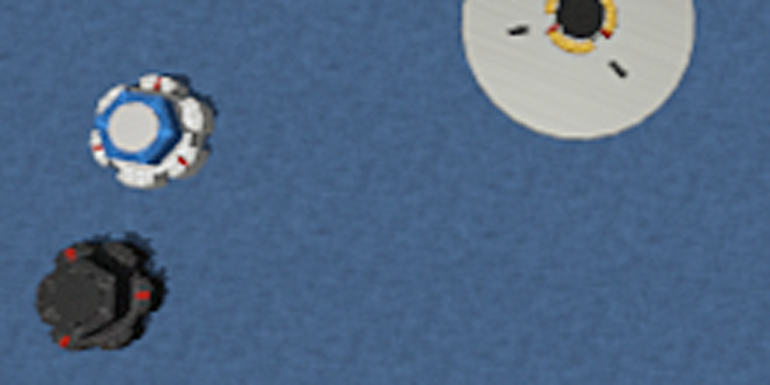

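The crop confirms it: the cap with the blue hexagon and aluminium skirt is at crop (135,127), and the black look-alike is at (95,297). Next I move above the cap and refine from close by.

```bash
python3 -m crank '[[[-30,-13,0],0,0],[[-70,-30,0],0,0],[[-110,-47,0],0,0],[[-145,-62,0],0,0],[[-180,-77,0],0,0]]' >/dev/null
python3 -m crank '[[[-40,-17,0],0,0],[[-80,-34,0],0,0],[[-120,-51,0],0,0],[[-160,-68,0],0,0],[[-180,-77,0],0,0]]' >/dev/null
python3 -m crank '[[[-20,-10,0],0.1,0],[[-46,-19,0],0.2,0],[[-46,-19,0],0.32,0],[[-46,-19,0],0.436,0],[[-46,-19,0],0.436,0]]'
cat > look.py <<'E'
from h import *
import sys
f=grab('wrist'); save(f,sys.argv[1]+'.png',s=1.4); np.save(sys.argv[1]+'.npy',f,allow_pickle=True)
print(-f['R'].T@f['t'],f['R'][2]); s=robot.get_state(); print(s['t'],s['ee_pos'],s['tool_rot'],s['grip_width'])
E
python3 look.py w1
```

```text
t: 1.35
ee_pos: [0.4889, 0.2952, 0.2416]
tool_rot: [-1.042, -2.963, 0.002]
wrist_force: [-0.3, -0.1, 0.8]
grip_width: 0.0857
finger_force: 0.0
[0.42429074 0.34623177 0.37328157] [ 0.24894383 -0.20170209 -0.94728203]
1.4 [0.48860279 0.29555988 0.24169352] [-1.03286317e+00 -2.96588569e+00  1.45796788e-03] 0.08531866650103805
```

View pics/w1.png

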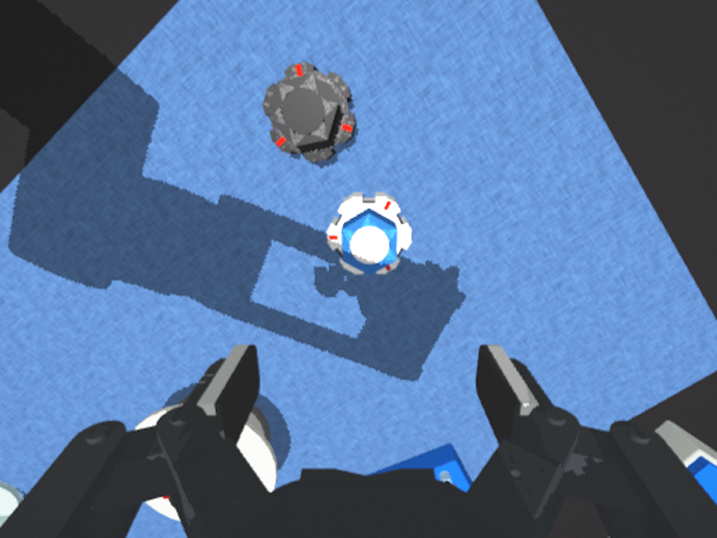

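The wrist view shows the cap at (264,171) in native pixels, with its red marks at (277,146), (238,169) and (276,191). The black look-alike lies beyond it. I'll measure centre and yaw from here.

```bash
cat > capm.py <<'E'
from h import *
import sys
def cap(f,u0,v0,zc=0.,w=40,rr=True):
    W=cloud(f);hsv=cv2.cvtColor(f['color'],cv2.COLOR_RGB2HSV);v,u=np.mgrid[0:384,0:512]
    box=(abs(u-u0)<w)&(abs(v-v0)<w)
    t=box&(W[...,2]>zc+.059)&(W[...,2]<zc+.07)
    cs,_=cv2.findContours(t.astype(np.uint8),cv2.RETR_EXTERNAL,cv2.CHAIN_APPROX_NONE)
    c=max(cs,key=cv2.contourArea); P=plane(f,c[:,0],zc+.064)[:,:2]
    h=cv2.convexHull(P.astype(np.float32)); M=cv2.moments(h); K=np.array([M['m10'],M['m01']])/M['m00']
    p=P-K; a=np.arctan2(p[:,1],p[:,0]);d=np.hypot(*p.T)
    print('hex',K,'zmed',np.nanmedian(W[...,2][t]),'flat yaw',np.degrees(np.angle((d**4*np.exp(6j*a)).sum()))/6-30,'r',d.min(),d.max())
    red=box&((hsv[...,0]<8)|(hsv[...,0]>172))&(hsv[...,1]>110)&(hsv[...,2]>80)
    n,l,st,ce=cv2.connectedComponentsWithStats(red.astype(np.uint8))
    for i in range(1,n):
        q=plane(f,[ce[i]],zc+.034)[0,:2]; print('red',st[i,4],ce[i].round(1),q,'rel r',np.hypot(*(q-K))*1e3,np.degrees(np.arctan2(*(q-K)[::-1])))
    return K
if __name__=='__main__':
    f=np.load(sys.argv[1]+'.npy',allow_pickle=True).item(); cap(f,float(sys.argv[2]),float(sys.argv[3]),float(sys.argv[4]))
E
python3 capm.py w1 264 171 0
```

```text
hex [0.48812665 0.29648113] zmed 0.06705446050739214 flat yaw -7.517760891706647 r 0.022251469001984124 0.026755303210146787
red 13 [276.4 146.2] [0.47670455 0.32596266] rel r 31.61684247193039 111.17797227278126
red 16 [237.5 169. ] [0.4685881 0.269512 ] rel r 33.302978804270275 -125.922510400215
red 7 [276.7 191. ] [0.52322779 0.29044001] rel r 35.61720323354108 -9.765275147268502
```

```bash
python3 -m crank '[[[0,0,30],0,0],[[0,0,65],0,0],[[0,0,100],0,0],[[0,0,130],0,0],[[0,0,150],0,0]]' | grep -E 'ee_pos|force'
python3 -m crank '[[[0,0,20],0,0],[[0,0,35],0,0],[[0,0,43],0,0],[[0,0,43],0,0],[[0,0,43],0,0]]' | grep -E 'ee_pos|force'
python3 -m crank '[[[0,0,0],0,1],[[0,0,0],0,1],[[0,0,0],0,1],[[0,0,0],0,1],[[0,0,0],0,1]]'
python3 -m crank '[[[0,0,0],0,1],[[0,0,0],0,1],[[0,0,0],0,1],[[0,0,0],0,1],[[0,0,0],0,1]]'
```

```text
ee_pos: [0.4865, 0.2955, 0.0893]
wrist_force: [-0.2, 0.6, 0.1]
finger_force: 0.0
ee_pos: [0.4885, 0.2963, 0.0493]
wrist_force: [-0.3, -0.8, -0.2]
finger_force: 0.0
t: 2.65
ee_pos: [0.4897, 0.2965, 0.0506]
tool_rot: [1.035, 2.964, 0.003]
wrist_force: [0.1, 0.4, 5.8]
grip_width: 0.0447
finger_force: 62.9
t: 3.07
ee_pos: [0.4897, 0.2965, 0.0507]
tool_rot: [1.035, 2.964, 0.003]
wrist_force: [-0.7, -0.3, 5.9]
grip_width: 0.0447
finger_force: 63.0
```

```bash
python3 -m crank '[[[0,0,-25],0,1],[[0,0,-60],0,1],[[0,0,-100],0,1],[[0,0,-140],0,1],[[0,0,-175],0,1]]' | grep -E 'ee_pos|force|width'
python3 -m crank '[[[-25,-15,-15],0,1],[[-60,-36,-35],0,1],[[-95,-57,-55],0,1],[[-130,-78,-55],0,1],[[-160,-96,-55],0,1]]' | grep -E 'ee_pos|width'
python3 -m crank '[[[-30,-18,0],0,1],[[-65,-39,0],0,1],[[-100,-60,0],0,1],[[-125,-75,0],0,1],[[-140,-84,0],0,1]]' | grep -E 'ee_pos|width'
python3 -m crank '[[[0,0,0],0,1],[[0,0,0],0,1],[[0,0,0],0,1],[[0,0,0],0,1],[[0,0,0],0,1]]' |grep -E 'ee_pos|force|width'
python3 look.py w2
```

```text
ee_pos: [0.4883, 0.2958, 0.2264]
wrist_force: [1.0, 0.7, -2.3]
grip_width: 0.0449
finger_force: 62.4
ee_pos: [0.5549, 0.12, 0.2811]
grip_width: 0.045
ee_pos: [0.6119, -0.0355, 0.2785]
grip_width: 0.0452
ee_pos: [0.6109, -0.0302, 0.2793]
wrist_force: [-0.3, 0.3, -2.4]
grip_width: 0.0453
finger_force: 62.6
[0.54584119 0.02023408 0.41095241] [ 0.2509034  -0.19928515 -0.94727658]
4.7833 [ 0.61105211 -0.03029325  0.27939541] [-1.03283130e+00 -2.96667096e+00 -2.24909154e-04] 0.04495496752775939
```

View pics/w2.png

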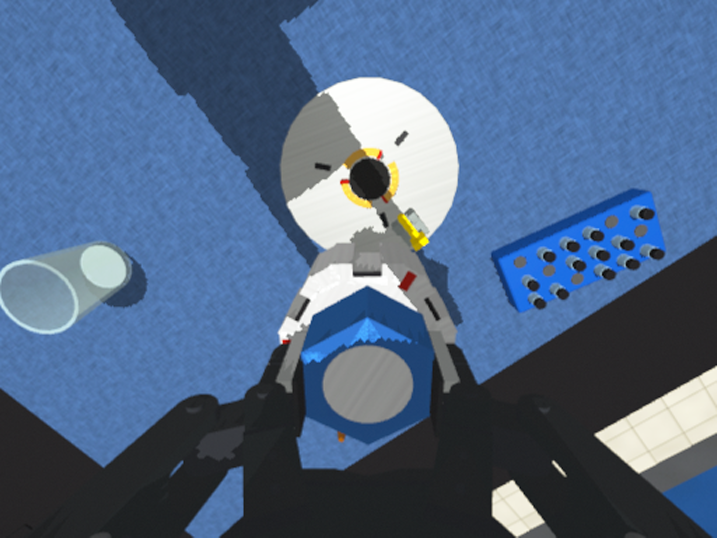

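The wrist view shows the flange at (264,117) native, with marks at (287,98), (231,119) and (274,156). The bolt is at (295,165), and the cap is held with its hexagon corners straight. I'll measure the vessel's centre, its yaw and the bolt direction.

```bash
cat > ves.py <<'E'
from h import *
import sys
f=np.load('w2.npy',allow_pickle=True).item()
v,u=np.mgrid[0:384,0:512]; hsv=cv2.cvtColor(f['color'],cv2.COLOR_RGB2HSV); W=cloud(f)
zf=np.nanmedian(W[70:90,255:275,2]); print('flange z',zf)
# flange outer edge: low-saturation region, arc away from the cap
m=((hsv[...,1]<70)&(u>195)&(u<335)&(v>50)&(v<185)).astype(np.uint8)
cs,_=cv2.findContours(m,cv2.RETR_EXTERNAL,cv2.CHAIN_APPROX_NONE); c=max(cs,key=cv2.contourArea)[:,0]
c=c[(c[:,1]<150)&(c[:,1]>51)]; P=plane(f,c,.058)[:,:2]
for _ in range(4):
    A=np.c_[2*P,np.ones(len(P))];s=np.linalg.lstsq(A,(P**2).sum(1),rcond=None)[0]; r=np.sqrt(s[2]+s[0]**2+s[1]**2)
    e=abs(np.hypot(*(P-s[:2]).T)-r); P=P[e<max(.0015,2*e.std())]
print('V',s[:2],r,len(P)); V=s[:2]
Q=plane(f,np.c_[u.ravel(),v.ravel()],.058)[:,:2].reshape(384,512,2)
d=np.hypot(*(Q-V).transpose(2,0,1))
m=(d>.034)&(d<.050)&(hsv[...,2]<75)
n,l,st,ce=cv2.connectedComponentsWithStats(m.astype(np.uint8)); M=[]
for i in range(1,n):
    if st[i,4]>8:
        q=Q[l==i].mean(0)-V; print('mark',st[i,4],ce[i].round(1),np.hypot(*q)*1e3,np.degrees(np.arctan2(*q[::-1])),q+V)
# seal top, dark, z .092
S=plane(f,np.c_[u.ravel(),v.ravel()],.092)[:,:2].reshape(384,512,2); m=(np.hypot(*(S-V).transpose(2,0,1))<.022)&(hsv[...,2]<60)&(W[...,2]>.085)
n,l,st,ce=cv2.connectedComponentsWithStats(m.astype(np.uint8)); i=1+st[1:,4].argmax(); c=cv2.findContours((l==i).astype(np.uint8),0,1)[0][0][:,0].astype(np.float32)
Ps=plane(f,c,.092)[:,:2].astype(np.float32); print('seal circle',cv2.minEnclosingCircle(Ps),st[i,4])
y=(hsv[...,0]>22)&(hsv[...,0]<36)&(hsv[...,1]>150)&(d<.13)&(d>.04)&(u>275)&(v>140)
print('yellow',y.sum(), 'px',u[y].min(),u[y].max(),v[y].min(),v[y].max())
for lo,hi,z in((.064,.084,.078),(.088,.105,.094)):
    k=y&(W[...,2]>lo)&(W[...,2]<hi); w=plane(f,np.c_[u[k],v[k]],z)[:,:2]; q=w.mean(0)-V
    print(z,k.sum(),'mean',q+V,np.hypot(*q)*1e3,np.degrees(np.arctan2(*q[::-1])),'Wmean',np.nanmean(W[k],0))
    r=cv2.fitLine(w.astype(np.float32),cv2.DIST_L2,0,.01,.01).ravel(); print('line ang',np.degrees(np.arctan2(r[1],r[0])))
E
python3 ves.py
```

```text
flange z 0.060833309357261445
V [0.5694186  0.00310894] 0.07966110728644238 242
mark 39 [230.2 118.8] 42.11073345875768 -138.86959417466187 [ 0.53770019 -0.02459045]
mark 32 [273.9 156.5] 42.34154388768863 -19.19439989276613 [ 0.60940631 -0.01081188]
seal circle ((0.569608211517334, 0.0030257487669587135), 0.016421779990196228) 637
yellow 212 px 284 305 153 178
0.078 126 mean [0.62477916 0.0039621 ] 55.36713284493012 0.8829201164761644 Wmean [0.62422254 0.00407108 0.08031855]
line ang -0.29045472
0.094 72 mean [0.63772698 0.0042375 ] 68.317706017366 0.9465295798856322 Wmean [0.63725786 0.00431521 0.09557199]
line ang -87.39028
```

```bash
python3 - <<'E'
from h import *
f=np.load('w2.npy',allow_pickle=True).item()
s=robot.get_state(); T=s['ee_pos']; print(T)
P=plane(f,[[262,205],[262,316.5]],T[2]+.0135)[:,:2]; print(P, P.mean(0)-T[:2], np.linalg.norm(P[0]-P[1]))
W=cloud(f); print('top z',np.nanmedian(W[265:285,250:275,2])-T[2])
from scipy.spatial.transform import Rotation as R
M=R.from_rotvec(s['tool_rot']).as_matrix(); print(M.T@(np.array([.5695,.0031,T[2]])-T)*1e3, np.degrees(np.arctan2(M[1,1],M[0,1])))
E
```

```text
[ 0.61105211 -0.03029325  0.27939541]
[[ 0.58167413 -0.0083659 ]
 [ 0.63219999 -0.04842925]] [-0.00411504  0.00189567] 0.06448205372304885
top z 0.016694734863620275
[5.33061914e+01 3.68814071e-01 1.63663492e-02] 51.60939842278487
```

```bash
python3 - <<'E'
from h import *
f=np.load('w2.npy',allow_pickle=True).item(); W=cloud(f); T=robot.get_state()['ee_pos']
hsv=cv2.cvtColor(f['color'],cv2.COLOR_RGB2HSV);v,u=np.mgrid[0:384,0:512]
m=(abs(W[...,2]-T[2]-.0165)<.003)&(abs(u-262)<60)&(v>210)&(v<325)
c=max(cv2.findContours(m.astype(np.uint8),0,1)[0],key=cv2.contourArea)[:,0]
print(c.min(0),c.max(0))
P=plane(f,c,T[2]+.0135)[:,:2]-T[:2]; a=np.radians(51.6); x=P@[-np.sin(a),np.cos(a)]; y=P@[np.cos(a),np.sin(a)]
print('tool x',x.min(),x.max(),'tool y',y.min(),y.max())
d=robot.get_state(); print(d['ft_torque'])
E
```

```text
[203 224] [321 316]
tool x -0.02750270750196049 0.026966323713675446 tool y -0.03047696180315707 0.028292177392883366
[-0.00420306 -0.0359431   0.02163156]
```

The held cap is centred in the jaws to within 1 mm. Vessel: (0.5695, 0.0031), yaw -19.1°. Bolt direction is 0.9°, so the target is t = 70 and I place at t ≈ 35 (roll +0.8).

```bash
python3 -m crank '[[[15,0,0],0.1,1],[[30,0,0],0.2,1],[[45,0,0],0.3,1],[[53,0,0],0.4,1],[[53,0,0],0.5,1]]' | grep -E 'ee_pos|width'
python3 -m crank '[[[0,0,20],0.1,1],[[0,0,50],0.2,1],[[0,0,80],0.3,1],[[0,0,110],0.3,1],[[0,0,125],0.3,1]]' | grep -E 'ee_pos|force|width'
python3 -m crank '[[[0,0,8],0,1],[[0,0,12],0,1],[[0,0,12],0,1],[[0,0,12],0,1],[[0,0,12],0,1]]'
python3 - <<'E'
from h import *
from scipy.spatial.transform import Rotation as R
s=robot.get_state();T=s['ee_pos'];M=R.from_rotvec(s['tool_rot']).as_matrix(); print(M.T@(np.array([.5695,.0031,.1267])-T)*1e3, np.degrees(np.arctan2(M[1,1],M[0,1])),M[:,2])
E
```

```text
ee_pos: [0.5678, 0.0035, 0.2796]
grip_width: 0.0448
ee_pos: [0.5676, 0.0025, 0.1512]
wrist_force: [-0.6, 0.1, -2.3]
grip_width: 0.0451
finger_force: 62.4
t: 6.03
ee_pos: [0.5713, 0.0015, 0.1439]
tool_rot: [2.107, 2.327, 0.003]
wrist_force: [0.7, 0.3, -1.6]
grip_width: 0.0452
finger_force: 62.4
[ 1.80251111 -1.67774341 17.18769941] 5.687855075962493 [ 3.23314097e-03 -2.21027635e-04 -9.99994749e-01]
```

```bash
cat > st.py <<'E'
from h import *
from scipy.spatial.transform import Rotation as R
s=robot.get_state();T=s['ee_pos'];M=R.from_rotvec(s['tool_rot']).as_matrix(); print(s['t'],T,'to go',M.T@(np.array([.5695,.0031,.1267])-T)*1e3, 'yaw',np.degrees(np.arctan2(M[1,1],M[0,1])),'F',s['wrist_force'],'M',s['ft_torque'],s['finger_force'],s['grip_width'],'q6',s['qpos'][5])
E
python3 -m crank '[[[0,0,0],0,1],[[0,0,0],0,1],[[0,0,0],0,1],[[0,0,0],0,1],[[0,0,0],0,1]]' >/dev/null; python3 st.py;  python3 -m crank '[[[0,0,0],0,1],[[0,0,0],0,1],[[0,0,0],0,1],[[0,0,0],0,1],[[0,0,0],0,1]]' >/dev/null; python3 st.py
```

```text
6.45 [0.57003982 0.00135048 0.14251409] to go [ 1.79507092 -0.36923849 15.81388622] yaw 5.6652888327900035 F [ 0.30333726  0.84386676 -2.85221374] M [0.02711875 0.07316909 0.00931331] 62.37983822822571 0.045262090141244875 q6 -0.17060716672577758
6.8667 [0.56995    0.0014184  0.14222733] to go [ 1.71741257 -0.27868609 15.52742999] yaw 5.671464564938946 F [-1.01097571  0.22519327 -2.08407443] M [-0.04239948  0.01100842  0.00264597] 62.38117218017578 0.0447226740186859 q6 -0.17060083659931852
```

```bash
python3 -m crank '[[[1.7,0,3],0,1],[[1.7,0,6],0,1],[[1.7,0,9],0,1],[[1.7,0,11],0,1],[[1.7,0,12],0,1]]' >/dev/null; python3 st.py
python3 -m crank '[[[0,0,0.5],0,1],[[0,0,1],0,1],[[0,0,1.5],0,1],[[0,0,2],0,1],[[0,0,2]  ,0,1]]' >/dev/null; python3 st.py
```

```text
7.2833 [0.56942269 0.00315121 0.12966383] to go [-0.05910014  0.07500208  2.963741  ] yaw 5.676063400796398 F [ 0.42168631 -0.42980699 -3.34717609] M [0.00718798 0.04967832 0.00853494] 62.37994909286499 0.04523579685846448 q6 -0.1676947970757459
7.7 [0.56984691 0.00307488 0.12831752] to go [ 0.05928039 -0.34283858  1.61750153] yaw 5.671070579074211 F [-0.19211126  0.68305931 -3.22099877] M [-0.03854108 -0.00324469 -0.06096598] 62.37960934638977 0.04518908182528269 q6 -0.1677133013867986
```

```bash
python3 -m crank '[[[0,0,0.4],0,1],[[0,0,0.8],0,1],[[0,0,1.2],0,1],[[0,0,1.6],0,1],[[0,0,1.6]  ,0,1]]' >/dev/null; python3 st.py
python3 -m crank '[[[0,0,0.3],0,1],[[0,0,0.6],0,1],[[0,0,0.9],0,1],[[0,0,1],0,1],[[0,0,1]  ,0,1]]' >/dev/null; python3 st.py
```

```text
8.1167 [0.56987398 0.00311542 0.12681744] to go [ 0.02161603 -0.37369669  0.11738137] yaw 5.671446261641569 F [-0.69983863 -0.48581146 -0.18889822] M [0.01582497 0.07827642 0.03568132] 62.67454147338867 0.04531332947849955 q6 -0.1676397144926596
8.5333 [0.56991655 0.00309019 0.12657508] to go [ 0.05093093 -0.41346079 -0.12519331] yaw 5.674726252195486 F [-1.28191702  0.52833529  5.45352688] M [-0.01076229  0.41507655  0.01282611] 63.41018557548523 0.044965640513304116 q6 -0.1676643717567471
```

Contact came at the expected height, so the cap is on the lugs. Letting go, then checking with a view.

```bash
python3 -m crank '[[[0,0,0],0,0.5],[[0,0,0],0,0.3],[[0,0,0],0,0.1],[[0,0,0],0,0],[[0,0,0],0,0]]' >/dev/null; python3 st.py
python3 -m crank '[[[0,0,-15],0,0],[[0,0,-30],0,0],[[0,0,-60],0,0],[[0,0,-90],0,0],[[0,0,-90],0,0]]' >/dev/null
python3 -m crank '[[[0,0,0],0,0],[[0,0,0],0,0],[[0,0,0],0,0],[[0,0,0],0,0],[[0,0,0],0,0]]' >/dev/null; python3 st.py; python3 look.py w3
```

```text
8.95 [0.56998803 0.00309427 0.12560793] to go [ 0.05390501 -0.48490001 -1.09214904] yaw 5.6713061160452405 F [ 0.59675211 -0.68085516  0.38871066] M [ 0.04841308  0.01183987 -0.01001373] 0.0 0.08524348324251288 q6 -0.16766547609531912
9.7833 [0.56903598 0.00315762 0.21435755] to go [-0.14409913  0.68856416 87.65597608] yaw 5.669612858808929 F [ 0.73300395  0.63532826 -0.1381198 ] M [ 0.00109267 -0.02236805  0.00038869] 0.0 0.08545489303751903 q6 -0.16764812891781974
[0.56094356 0.08458763 0.3460076 ] [ 0.02881199 -0.31964118 -0.94710051]
9.8333 [0.56922702 0.00312275 0.21458038] [-2.10767001e+00 -2.32733577e+00  2.16298208e-03] 0.08554552088279545
```

View pics/w3.png

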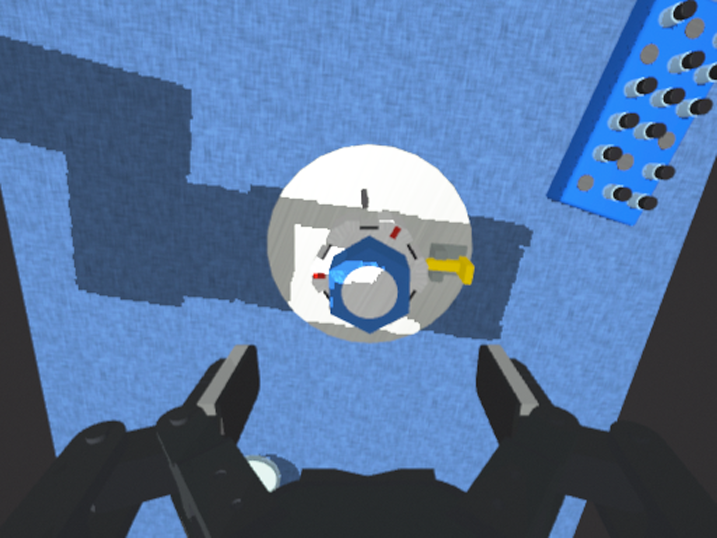

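The view shows the cap sitting level on the neck, with its hexagon at (263,208) native. Measuring it, with origin at z 0.076.

```bash
python3 capm.py w3 263 200 0.076
```

```text
hex [0.56952729 0.00324506] zmed 0.14317983994773964 flat yaw -53.33982975704981 r 0.02257989565948762 0.027560559021074633
red 33 [282.1 165.5] [0.58300985 0.0321207 ] rel r 31.86818831802432 64.97128029551465
red 31 [227.4 196.5] [ 0.53662321 -0.00175719] rel r 33.282143185038215 -171.35577561360745
```

```bash
python3 -m crank '[[[0,0,20],0,0],[[0,0,45],0,0],[[0,0,70],0,0],[[0,0,82],0,0],[[0,0,87],0,0]]' >/dev/null
python3 -m crank '[[[0,0,0],0,0],[[0,0,0],0,0],[[0,0,0],0,1],[[0,0,0],0,1],[[0,0,0],0,1]]' >/dev/null; python3 st.py
python3 -m crank '[[[0,0,0],0,1],[[0,0,0],0,1],[[0,0,0],0,1],[[0,0,0],0,1],[[0,0,0],0,1]]' >/dev/null; python3 st.py
python3 -m crank '[[[0,0,0],-0.07,1],[[0,0,0],-0.14,1],[[0,0,0],-0.21,1],[[0,0,0],-0.28,1],[[0,0,0],-0.35,1]]' >/dev/null; python3 st.py
```

```text
10.6667 [0.57057662 0.0030306  0.12981245] to go [ 0.17674339 -1.07109619  3.11011245] yaw 5.673513799101584 F [ 0.23834638  0.27339432 -0.25742773] M [-0.08824298 -0.05203623  0.00982624] 0.0 0.05177631531881512 q6 -0.16768929848182265
11.0833 [0.57072129 0.00304944 0.12986603] to go [ 0.17232774 -1.21790956  3.1630446 ] yaw 5.6738202367779325 F [-0.90154116  0.48474569  6.45650681] M [-0.01179363  0.07661092  0.0543169 ] 61.256479024887085 0.04491351939088866 q6 -0.1676963217560433
11.5 [0.57182312 0.00287233 0.12985539] to go [ 1.22704052 -2.00276454  3.14459575] yaw 25.905695504755354 F [2.66045179 0.78225152 1.0298655 ] M [-0.00297426 -0.56791614 -0.04361213] 61.01732611656189 0.045202204588857875 q6 -0.5209409751064069
```

```bash
python3 -m crank '[[[0.2,-0.4,0],-0.06,1],[[0.4,-0.8,0],-0.12,1],[[0.8,-1.2,0],-0.18,1],[[0.8,-1.5,0],-0.23,1],[[0.8,-1.5,0],-0.26,1]]' >/dev/null; python3 st.py
python3 -m crank '[[[0,0,0],0,1],[[0,0,0],0,1],[[0,0,0],0,1],[[0,0,0],0,1],[[0,0,0],0,1]]' >/dev/null; python3 st.py
```

```text
11.9167 [0.56840425 0.00300445 0.12837214] to go [-0.64204988  0.89201956  1.67269406] yaw 40.75869100983308 F [ 0.86618992 -0.15377625 -1.79730966] M [-0.12127604 -0.33385412 -0.0098049 ] 61.468294858932495 0.04497633566349854 q6 -0.7800884156003576
12.3333 [0.56835582 0.00318532 0.12857506] to go [-0.80908142  0.81271419  1.87541195] yaw 40.601269626266614 F [ 1.41669318  1.57356707 -2.49886993] M [-0.0182186  -0.46885563 -0.01526502] 61.55375361442566 0.045031321291671 q6 -0.7774122765031215
```

```bash
python3 -m crank '[[[-0.4,0.4,0],0,1],[[-0.4,0.4,0],0,1],[[-0.4,0.4,0],0,0.3],[[-0.4,0.4,0],0,0],[[-0.4,0.4,0],0,0]]' >/dev/null; python3 st.py
python3 -m crank '[[[0,0,-15],0,0],[[0,0,-30],0,0],[[0,0,-60],0,0],[[0,0,-80],0,0],[[0,0,-80],0,0]]' >/dev/null
python3 -m crank '[[[0,0,0],0,0],[[0,0,0],0,0],[[0,0,0],0,0],[[0,0,0],0,0],[[0,0,0],0,0]]' >/dev/null; python3 st.py; python3 look.py w4; python3 capm.py w4 263 200 0.064
```

```text
12.75 [0.56841396 0.00312223 0.12892175] to go [-0.72443799  0.81051744  2.22135343] yaw 40.62147472863952 F [ 0.26264768 -0.44362735  0.05449537] M [0.01354006 0.02640242 0.02028109] 0.0 0.07890128024667097 q6 -0.77773524889308
13.5833 [0.56794778 0.00316828 0.20749755] to go [-1.20041735  1.27507964 80.79351052] yaw 40.62255220063628 F [0.12727245 0.00122142 0.50589341] M [0.04596541 0.00694301 0.01253284] 0.0 0.08538166789816573 q6 -0.777776561865688
[0.51412651 0.06507882 0.33924246] [ 0.20641406 -0.24381183 -0.94760172]
13.6333 [0.568164   0.00317002 0.20768947] [-1.31146660e+00 -2.85270366e+00  1.08257870e-03] 0.08551920373460702
hex [0.56748906 0.00317649] zmed 0.13109364607266008 flat yaw -19.269640016085404 r 0.02249250153740639 0.02776582218420047
red 31 [281.1 164.8] [0.56214996 0.034438  ] rel r 31.71416075204775 99.69192150358298
red 24 [227.5 195. ] [ 0.54333874 -0.01974366] rel r 33.29520744285966 -136.49705528819638
```

View pics/w4.png

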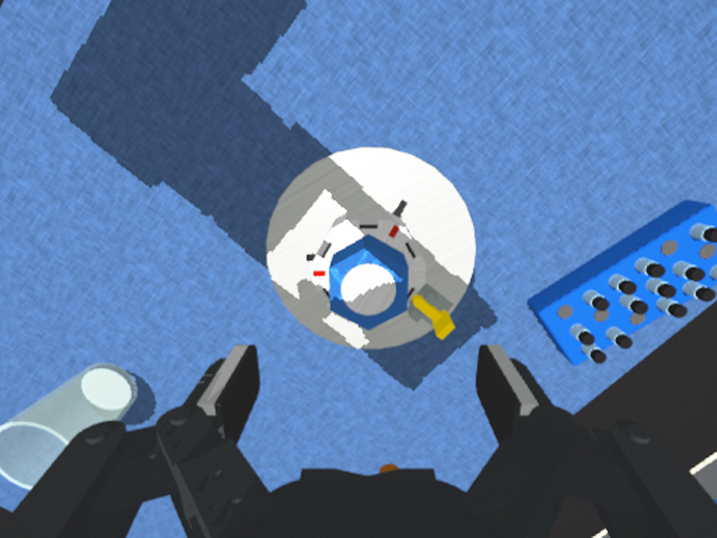

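The cap has dropped to z ≈ 0.064 (hex top 12 mm lower) with t ≈ 0. I retake it and turn forward.

```bash
python3 -m crank '[[[0,0,20],0,0],[[0,0,45],0,0],[[0,0,70],0,0],[[0,0,85],0,0],[[0,0,91],0,0]]' >/dev/null
python3 -m crank '[[[0,0,0],0,0],[[0,0,0],0,0],[[0,0,0],0,1],[[0,0,0],0,1],[[0,0,0],0,1]]' >/dev/null; python3 st.py
python3 -m crank '[[[0,0,0],0,1],[[0,0,0],0,1],[[0.4,-0.4,0],0,1],[[0.4,-0.4,0],0,1],[[0.4,-0.4,0],0,1]]' >/dev/null; python3 st.py
python3 -m crank '[[[0,0,0],0.07,1],[[0,0,0],0.14,1],[[0,0,0],0.21,1],[[0,0,0],0.28,1],[[0,0,0],0.35,1]]' >/dev/null; python3 st.py
```

```text
14.4667 [0.56957682 0.00306431 0.11894563] to go [ 0.0636709  -0.02158828 -7.75454087] yaw 40.621485909856155 F [-0.4409693  -0.73393715 -0.50068057] M [0.00892254 0.02938401 0.00822523] 0.0 0.05169738491333298 q6 -0.777736476809532
14.8833 [0.56930737 0.00300659 0.11877756] to go [-0.07164861  0.22298331 -7.92186858] yaw 40.621648202778154 F [-0.59953353 -0.30989467  5.83038289] M [-0.05867457 -0.01444545  0.02662631] 66.91832542419434 0.045166276545356474 q6 -0.777734191777414
15.3 [0.56907396 0.00317267 0.11872091] to go [-0.22388999  0.39191936 -7.97802377] yaw 20.377224551820728 F [0.66011348 0.57851626 5.91048747] M [0.03469249 0.04434359 0.03189413] 66.99108481407166 0.04460108681023343 q6 -0.42438592329615205
```

```bash
python3 -m crank '[[[0,0,0.2],0.07,1],[[0,0,0.7],0.14,1],[[0,0,1.2],0.21,1],[[0,0,1.7],0.28,1],[[0,0,2],0.35,1]]' >/dev/null; python3 st.py
python3 -m crank '[[[0,0,0],0.07,1],[[0,0,0],0.14,1],[[0,0,0],0.21,1],[[0,0,0],0.28,1],[[0,0,0],0.35,1]]' >/dev/null; python3 st.py
```

```text
15.7167 [0.56949669 0.00309244 0.11745171] to go [ 4.49683925e-03  3.62547368e-02 -9.24822441e+00] yaw 0.3364000946440907 F [-0.53447762  0.49069137  9.21174601] M [-0.00286796  0.13719642  0.15369483] 67.59219646453857 0.04509812857005009 q6 -0.07453097073581787
16.1333 [0.5694038  0.00325785 0.11722424] to go [-0.10598822  0.17314525 -9.47538693] yaw -19.71304102114906 F [-1.35225459  0.59710971  8.96240785] M [0.12414564 0.14729069 0.20745227] 67.35345125198364 0.04485174908377144 q6 0.275365253571452
```

```bash
python3 -m crank '[[[0,0,0],0.06,1],[[0,0,0],0.12,1],[[0,0,0],0.166,1],[[0,0,0],0.166,1],[[0,0,0],0.166,1]]' >/dev/null; python3 st.py
python3 -m crank '[[[0,0,0],0,0.6],[[0,0,0],0,0.3],[[0,0,0],0,0],[[0,0,0],0,0],[[0,0,0],0,0]]' >/dev/null; python3 st.py
python3 -m crank '[[[0,0,-15],0,0],[[0,0,-30],0,0],[[0,0,-60],0,0],[[0,0,-90],0,0],[[0,0,-90],0,0]]' >/dev/null
python3 -m crank '[[[0,0,0],0,0],[[0,0,0],0,0],[[0,0,0],0,0],[[0,0,0],0,0],[[0,0,0],0,0]]' >/dev/null; python3 st.py; python3 look.py w5; python3 capm.py w5 263 200 0.062
```

```text
16.55 [0.56935438 0.00327719 0.11712186] to go [-0.06805861  0.23898553 -9.57766032] yaw -29.081490132905543 F [0.20624164 1.30410783 8.21222457] M [ 0.05367856  0.15533414 -0.21486405] 67.35180616378784 0.04478105012144359 q6 0.43867319775282304
16.9667 [0.56774178 0.00320634 0.11529367] to go [  0.75576732   1.57939866 -11.40795069] yaw -29.044787114627855 F [-0.20497117  0.07630625 -1.0117739 ] M [-0.02390926  0.02504753  0.0099829 ] 0.0 0.08549886869558287 q6 0.43822561926622416
17.8 [0.56732745 0.00321836 0.20435916] to go [ 1.04039043  2.14453104 77.65305993] yaw -29.04915920261171 F [ 0.58566191 -0.63178161 -0.76604197] M [-0.00382862  0.00893023  0.00756374] 0.0 0.08500894662772068 q6 0.4382342660036127
[0.60756753 0.07465383 0.33586177] [-0.15899659 -0.28079515 -0.9465063 ]
17.85 [0.567536   0.00320841 0.20456896] [-2.70651752 -1.59263501  0.00284494] 0.08558005353339557
hex [0.56993725 0.00366488] zmed 0.1292313924954707 flat yaw -29.436305380973558 r 0.02294400345679187 0.02745426323103207
red 26 [282.9 163.3] [0.59703542 0.0190051 ] rel r 31.13894009843061 29.51412068724043
red 34 [229.  192.5] [0.5404613  0.01882997] rel r 33.1483319257097 152.7746055372025
```

View pics/w5.png

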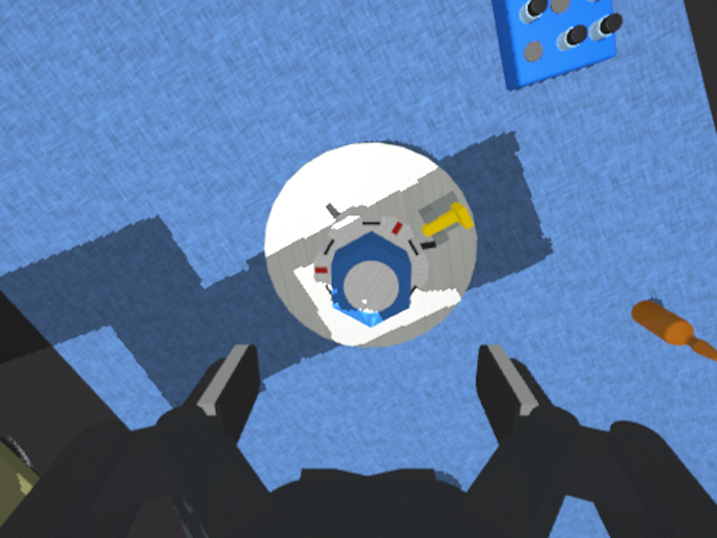

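The hex top is 2 mm lower and the slot is at 0.6° against the bolt's 0.9°, so the cap is tight and aligned. Next I close the jaws and go outside the tab.

```bash
python3 -m crank '[[[12,22,0],0.12,1],[[25,44,0],0.24,1],[[38,66,0],0.36,1],[[50,87,0],0.48,1],[[50,87,0],0.6,1]]' >/dev/null
python3 -m crank '[[[0,0,0],0.12,1],[[0,0,0],0.24,1],[[0,0,15],0.36,1],[[0,0,40],0.464,1],[[0,0,70],0.464,1]]' >/dev/null
python3 -m crank '[[[0,0,0],0,1],[[0,0,0],0,1],[[0,0,0],0,1],[[0,0,0],0,1],[[0,0,0],0,1]]' ; sed -i 's/np.array(\[.5695,.0031,.1267\])/np.array([.6425,.0042,.095])/' st.py; python3 st.py
```

```text
t: 19.1
ee_pos: [0.6699, 0.0046, 0.1378]
tool_rot: [3.141, -0.0, 0.006]
wrist_force: [0.7, -0.6, 0.4]
grip_width: -0.0001
finger_force: 0.0
19.1 [0.66985852 0.00456559 0.13777326] to go [-27.51369015   0.3572999   42.67368447] yaw -90.00182141707624 F [ 0.68740849 -0.55992052  0.35150214] M [-0.00933557  0.00116036 -0.04716776] 0.0 -0.00010499613345144814 q6 1.514613863248534
```

```bash
python3 -m crank '[[[0,0,15],0,1],[[0,0,30],0,1],[[0,0,40],0,1],[[0,0,42],0,1],[[0,0,42],0,1]]' >/dev/null;python3 st.py
python3 -m crank '[[[-3,0,0],0,1],[[-6,0,0],0,1],[[-9,0,0],0,1],[[-12,0,0],0,1],[[-15,0,0],0,1]]' >/dev/null;python3 st.py
python3 -m crank '[[[-1.5,0,0],0,1],[[-3,0,0],0,1],[[-4.5,0,0],0,1],[[-6,0,0],0,1],[[-7,0,0],0,1]]' >/dev/null;python3 st.py
```

```text
19.5167 [0.66818513 0.00463869 0.09348431] to go [-25.68638274   0.44258419  -1.49308356] yaw -90.00880501164556 F [ 0.60185472 -0.19119449 -0.03899738] M [-0.02268055  0.0178698   0.02806361] 0.0 2.3465070259772455e-06 q6 1.5147136653372433
19.9333 [0.65321973 0.00463422 0.09420222] to go [-10.71918242   0.43633952  -0.80400254] yaw -90.01107246167209 F [0.33257139 1.39402849 0.3845953 ] M [-0.02324725  0.01182652  0.02311995] 0.0 -0.00011435227454694122 q6 1.5134650279387496
20.35 [0.64702084 0.00455342 0.09411545] to go [-4.51955022  0.35435562 -0.89077246] yaw -90.00989406936087 F [ 1.85825713 -0.39041722  1.16049567] M [-0.05307696 -0.35310382  0.03619528] 1.033448874950409 2.6561884938890696e-05 q6 1.5128401768749544
```

Pushing at about 2 N, so the tab is sliding. Going on to the stop.

```bash
python3 -m crank '[[[-0.7,0,0],0,1],[[-1.4,0,0],0,1],[[-2.1,0,0],0,1],[[-2.8,0,0],0,1],[[-3.5,0,0],0,1]]' >/dev/null;python3 st.py
python3 -m crank '[[[-0.4,0,0],0,1],[[-0.8,0,0],0,1],[[-1.2,0,0],0,1],[[-1.6,0,0],0,1],[[-2,0,0],0,1]]' >/dev/null;python3 st.py
```

```text
20.7667 [0.64296561 0.00457457 0.09369811] to go [-0.46542149  0.37479822 -1.30189278] yaw -90.01217323946601 F [2.49927648 0.13341813 1.53593834] M [-0.10585519 -0.34862639  0.00949203] 1.0222147136278181 5.589823801566323e-05 q6 1.512552395459018
21.1833 [0.64281509 0.00455995 0.09386603] to go [-0.31084186  0.36013128 -1.13509079] yaw -90.0161396206696 F [ 6.24640329 -0.63140022 -1.86266391] M [-0.05899573 -1.18145011  0.04445191] 3.4565228406017923 8.02612067180639e-05 q6 1.5123259794014439
```

```bash
python3 -m crank '[[[-0.5,0,0],0,1],[[-1,0,0],0,1],[[-1.5,0,0],0,1],[[-1.5,0,0],0,1],[[-1.5,0,0],0,1]]' >/dev/null;python3 st.py
python3 -m crank '[[[10,0,0],0,1],[[30,0,0],0,1],[[30,0,-30],0,1],[[30,0,-65],0,1],[[30,0,-100],0,1]]' >/dev/null
python3 -m crank '[[[-25,0,0],0,1],[[-60,0,-10],0,1],[[-90,0,-20],0,1],[[-110,0,-20],0,1],[[-110,0,-20],0,1]]' >/dev/null
python3 -m crank '[[[0,0,0],0,1],[[0,0,0],0,1],[[0,0,0],0,1],[[0,0,0],0,1],[[0,0,0],0,1]]' >/dev/null;python3 st.py; python3 look.py w6
python3 - <<'E'
from h import *
f=np.load('w6.npy',allow_pickle=True).item(); W=cloud(f)
v,u=np.mgrid[0:384,0:512]; hsv=cv2.cvtColor(f['color'],cv2.COLOR_RGB2HSV); V=np.array([.5695,.0031])
y=(hsv[...,0]>22)&(hsv[...,0]<36)&(hsv[...,1]>150)&(np.hypot(*(W[...,:2]-V).transpose(2,0,1))<.1)&(W[...,2]>.089)
w=plane(f,np.c_[u[y],v[y]],.094)[:,:2]-V; print(y.sum(),w.mean(0),w.min(0),w.max(0))
E
```

```text
21.6 [0.64270688 0.00456504 0.09393654] to go [-0.20016147  0.36518614 -1.06469842] yaw -90.02048404608084 F [ 9.19669556 -0.04260906 -4.36239234] M [-0.01753338 -1.47095845  0.06419568] 4.442059714347124 -0.00016181323155944275 q6 1.512227524834987
22.85 [0.56019358 0.00464458 0.21313962] to go [ 82.39670579   0.43526195 118.07669973] yaw -90.01143337351195 F [ 0.56370037 -0.31996271 -0.43600593] M [0.00067824 0.05824424 0.02146709] 0.0 0.00014357553868672878 q6 1.5038780543931043
[0.64274931 0.00373887 0.34469453] [-3.22426350e-01  1.60920881e-05 -9.46594553e-01]
22.9 [0.56006883 0.00462847 0.21317368] [-3.14153650e+00  3.31887479e-04  1.15910080e-03] -0.0001062476984707454
119 [0.05934682 0.00078973] [ 0.05641501 -0.00626081] [0.06240108 0.00708045]
```

View pics/w6.png

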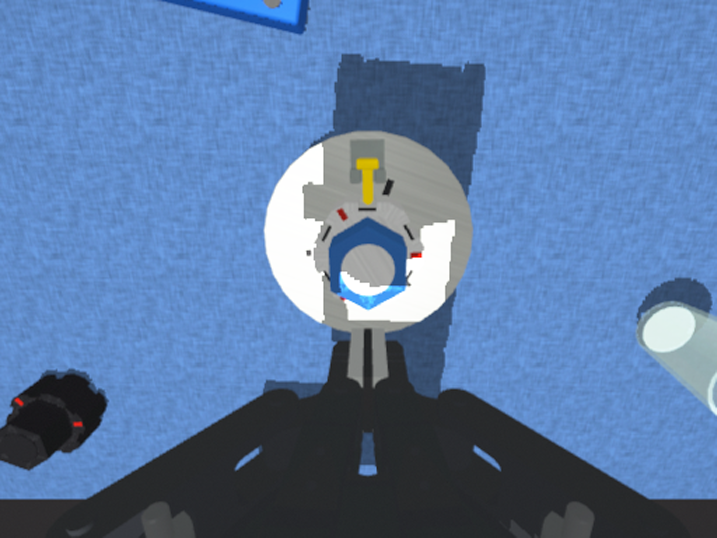

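The tab now stands at radius about 59.4 mm (68.3 before), against a hard stop at 9 N. Its nose, at (262,146) native, fills the slot. The arm is clear of everything, so I check the cap's height and hand in.

```bash
python3 capm.py w6 262 190 0.062; python3 -c "
from station import robot
print(robot.hand_in())"
```

```text
hex [0.56984814 0.00345978] zmed 0.12925863458123255 flat yaw -29.55578212371311 r 0.022503367638878977 0.027629462314030743
red 26 [244.3 153.3] [0.59645421 0.02023744] rel r 31.454303200453296 32.23532554256393
red 24 [296.5 182. ] [ 0.56899806 -0.02880705] rel r 32.27803120058103 -91.5091201660554
red 2 [244.5 213.5] [0.53655268 0.0212943 ] rel r 37.7711213936651 151.82453316941624
the job is handed in; nothing more can be done
None
```

The job is handed in, though no verdict came back: by my measurements the cap is down tight on the seal and the locking bolt is about 9 to 10 mm into its slot against a hard stop; the arm never went near the beaker, rack or ampoule, and it ended clear of everything at about 23 s.

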